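# Shut the mini centrifuge and key in its start sequence

### The arm

A 6-joint arm with a two-finger parallel gripper is mounted at the origin on the work surface. World frame = base frame: x ahead of the robot, y to its left, z up, the work surface at z = 0. Lengths are in mm, angles in rad, forces in N, time in s.
With the tool pointing down it reaches from about 325 to 850 mm from the base axis. Payload 15.5 kg.
Tool frame: the origin (TCP) lies midway between the tips of the shut fingers; the grasp point (between the pads) lies 19 mm behind it (env.grip_depth is the distance from the TCP to the grasp point, in mm); z points along the fingers, y is the line along which they close (so a half turn about z gives the same grasp; the last joint's range is limited). The gripper opens to 91 mm and grips with 3 to 60 N. Pads are 32 mm wide; open, the fingers measure 118 mm over their backs; the gripper's body (76 mm by 178 mm) begins 60 mm behind the grasp point.
Start: joints at [-1.31, 0.494, 1.345, -0, 1.302, -0.096], TCP at [217.714, -585.856, 213.915] pointing down, gripper open.
Joint ranges: [-2.91, 2.91], [-0.82, 2.16], [0.22, 2.67], [-1.22, 4.37], [0.12, 2.79], [-3.08, 3.08]. Speed limits (rad/s): [1.89, 1.89, 2.57, 3.01, 3.01, 3.01].

### API

Orientations are given as a rotation vector (axis times angle).
In Python, from cell import env gives the robot as it stands.
- The arm moves only by the shell command python3 -m inch 'ROWS' [FORCE]. ROWS is JSON, a list of rows, each a list of 5 numbers: the finger opening in mm, from 0 to 91.2, then the shift along the tool's x, y, z normalised to -1 to 1, where 1 is 0.2 m, then the turn about the tool's z normalised to -1 to 1, where 1 is 30 degrees. In form: [[gripper, x, y, z, turn], ...]. A call has 1 to 12 rows; each row shifts and turns the commanded pose from where the row before left it, along the tool's axes as they then stand; what a row does not reach is not made up. A row lasts 1/8 s, in which the tool goes at most 62.5 mm and 10.7 degrees, less where a joint would pass 70% of its speed; a pose out of reach is approached as far as the arm can. A call with a number of a shift or a turn outside -1 to 1 is refused whole. A call with a gripper value outside its range is refused whole. The fingers move at their own pace and stop on an object; FORCE is the grip in N (left out, the last holds). Time passes only in rows, so rows that do not move let the fingers close. It gives the time, the measured TCP pose, the force, the opening and the grip force at its end, in the units of the state.
- env.state(): the state, without advancing time (a new reading comes with each control period).
- env.camera(name): name is "scene" or "top"; returns a dict with "image" (384x512x3 uint8, red, green, blue), "mtx" (3x3 intrinsics, pixels), "R" (3x3) and "t" (3): a world point X has camera coordinates R X + t. Camera axes: x right, y down, z forward; pixel columns grow to the right and rows downward; lengths in mm; the calibration is good to about 2 mm. A picture is of the moment at which its call begins. There is no depth.
- env.hand_in(): hands the job in; it is judged then, once.
The state is a dict: "time_s": time; "qpos": joint angles; "qd": joint speeds; "joint_efforts": joint torques, N m; "eef_pos": TCP position; "tcp_rot": TCP orientation; "ft_force": force on the tool from outside, world axes, zero at the start; "ft_torque": the same for the moment, N m; "gripper_width": finger opening in mm; "finger_force": force on a finger pad.
Only numpy, scipy, OpenCV 4.12 (cv2) and the standard library are available. Lean on these libraries where they do the work, as an engineer would, in place of code of your own. Each camera call takes 0.05 s, during which the arm holds its last target. There are 200 camera calls.

### The job

Shut the centrifuge's open lid fully, without slamming it, and only then start the run on the tilting console: press the square key, then the round key, then the square key again, and last the long bar key, which you hold down for a good second. Press each key fully home until you feel its stop and let it spring back before the next, gently enough that the panel stays at the tilt it was set to; leave the other things on the bench as they stand.

Things in the scene. Friction and masses are not known exactly. Their poses are not given: they have to be found in the camera images.
- centrifuge: white mini centrifuge, fixed, 200 x 200 x 105 mm high, round bowl with black rotor in its top; origin at the centre of its underside, its front looks along its own -x (towards the robot, yawed up to 0.25 rad). Stands on one side of the bench, left or right, the console on the other
- lid (a joint): angle of the centrifuge's white lid, rad: 0 = shut (lying flat on the rim, its top face 116 mm above the bench), about 1.3 = standing open. Hinge axis along the centrifuge's y at its far rim. A stiff hinge (about 2 N at the free edge) holds it wherever it is left
- lid_hinge (a point): point on the lid's hinge axis, mid width; 106 mm above the bench, 90 mm behind (+x of) the centrifuge's centre. The lid's axes: its plate extends 180 mm along its own -x, is 190 mm wide (y), 10 mm thick (z from 0 at the hinge to +10 mm, the outer face)
- lid_edge (a point): middle of the lid's free edge, on its outer face (top face when shut), 180 mm from the hinge; a grey tab 60 mm wide and 8 mm thick sticks out 10 mm beyond it
- console: grey control console, fixed, base 150 x 220 x 32 mm; origin at the centre of its underside, its front looks along its own -x (yawed up to 0.25 rad). Carries the tilting white key panel, 190 mm wide, 130 mm up its slope, 16 mm thick, hinged along its near edge (axis 65 mm in front of the console's centre, 45 mm above the bench)
- panel (a joint): tilt of the key panel, rad: 0 = flat, grows as its far edge rises; set between 0.25 and 0.55. Its friction hinge slips if a key is pushed with more than about 18 N
- panel_rim (a point): middle of the panel's upper (far) edge, on its face, 130 mm up the slope from the hinge
- key_square (a joint): travel of the square key along the panel's normal, m: 0 = up, grows as it is pressed and springs back when let go. It starts to give at about 1.5 N and is home, against its stop, at about 4.5 N. How deep the stop lies is not known (4 to 9 mm, different for each key): feel for it.
- key_square_top (a point): centre of the flat top face of the square key (40 x 40 mm, on the right of the panel seen from the robot, 61 mm right of the bar, 58 mm up the slope from the hinge), z axis = outward normal of the panel, x axis up the panel's slope; the face stands 14 mm proud of the panel. It moves with the key.
- key_round (a joint): travel of the round key along the panel's normal, m: 0 = up, grows as it is pressed and springs back when let go. It starts to give at about 1.5 N and is home, against its stop, at about 4.5 N. How deep the stop lies is not known (4 to 9 mm, different for each key): feel for it.
- key_round_top (a point): centre of the flat top face of the round key (42 mm diameter, on the left of the panel, 61 mm left of the bar), z axis = outward normal of the panel, x axis up the panel's slope; the face stands 14 mm proud of the panel. It moves with the key.
- key_bar (a joint): travel of the long bar key along the panel's normal, m: 0 = up, grows as it is pressed and springs back when let go. It starts to give at about 1.5 N and is home, against its stop, at about 4.5 N. How deep the stop lies is not known (4 to 9 mm, different for each key): feel for it.
- key_bar_top (a point): centre of the flat top face of the long bar key (62 mm up the slope x 26 mm wide, in the middle of the panel), z axis = outward normal of the panel, x axis up the panel's slope; the face stands 14 mm proud of the panel. It moves with the key.
- media_bottle: bystander: glass bottle with blue cap, 72 mm diameter, 150 mm tall, origin under its centre
- tube_rack: bystander: white tube rack 120 x 60 x 45 mm, between centrifuge and console, origin under its centre
- pipette: bystander: pipette 235 mm long, 26 mm thick, lying between centrifuge and console, pointing away from the robot, origin under its middle, along its x
- dish_stack: bystander: stack of clear dishes, 90 mm diameter, 48 mm tall, origin under its centre
- wash_bottle: bystander: white bottle, 64 mm diameter, 140 mm tall, origin under its centre
- tip_box: bystander: grey tip box 120 x 85 x 60 mm, origin under its centre

How it is judged (in metres and radians):
On the way, in this order (a step that is already met when the one before it is completed fails the run):
1. the lid is shut (within 0.05 rad) (value of joint lid below 0.05 rad), for 0.2 s.
2. the square key alone is pressed home (at least 85 % of its travel, the other keys up), lid shut (value of joint key_square above 0.003825 m and value of joint each of key_round, key_bar below 0.0015 m and value of joint lid below 0.05 rad), for 0.1 s.
3. the round key alone is pressed home, the square key up again, lid shut (value of joint key_round above 0.007225 m and value of joint each of key_square, key_bar below 0.0015 m and value of joint lid below 0.05 rad), for 0.1 s.
4. the square key alone is pressed home again, the round key up, lid shut (all of step 2), for 0.1 s.
5. the long bar key alone is pressed home and held there for 0.8 s, lid shut (value of joint key_bar above 0.005525 m and value of joint each of key_square, key_round below 0.0015 m and value of joint lid below 0.05 rad), for 0.8 s.
At the end, for the whole second after the job is handed in: the lid is shut (within 0.05 rad), all three keys have sprung back up (within 1.5 mm), the panel's upper edge is within 8 mm of where it started, and the other things are at rest (value of joint lid below 0.05 rad and distance of panel_rim from where it was at the start of the episode below 0.008 m and value of joint each of key_square, key_round, key_bar below 0.0015 m and linear speed of each of media_bottle, tube_rack, pipette, dish_stack, wash_bottle, tip_box below 0.02 m/s); the robot touches nothing.
It fails at once if the lid is slammed (falls shut faster than 2.5 rad/s) (velocity of joint lid below -2.5 rad/s).
It fails at once if a key is pressed (over 3 mm) while the lid is still open (value of joint lid above 0.1 rad and value of joint any of key_square, key_round, key_bar above 0.003 m).
It fails at once if the panel is pushed out of its tilt (its upper edge over 8 mm from its start) (distance of panel_rim from where it was at the start of the episode above 0.008 m).
It fails at once if another thing on the bench is shifted by more than 30 mm or tipped (distance of any of media_bottle, tube_rack, pipette, dish_stack, wash_bottle, tip_box from where it was at the start of the episode above 0.03 m or angle between any of media_bottle, tube_rack, pipette, dish_stack, wash_bottle, tip_box's own z axis and vertical above 0.3 rad).
It also fails if it takes over 69 s, if anything falls off the work surface, if the arm or the gripper's body presses on something with over 40 N, if the wrist force passes 120 N, or if a joint passes its speed limit or range.

## Working session

There is one attempt and no reset: what is moved stays moved. The work goes in short steps, Python scripts to look and compute and a shell command to move; the robot and the scene stay as the last step left them, time stands still between calls to the robot, and variables do not carry over. Pictures are saved under pics/ and viewed, at most 10 in all, crops included, and the job is handed in when it is done.

```bash
mkdir -p pics; ls; python3 - <<'E'
from cell import env
import cv2
for n in("scene","top"):
    c=env.camera(n); cv2.imwrite(f"pics/{n}0.png",cv2.cvtColor(c["image"],cv2.COLOR_RGB2BGR)); print(n,c["mtx"].tolist(),c["R"].round(4).tolist(),c["t"].round(1).tolist())
s=env.state();print(s)
E
```

```text
pics
scene [[440.7340997363475, 0.0, 254.96396913966453], [0.0, 440.7340997363475, 193.71115136357076], [0.0, 0.0, 1.0]] [[-0.8816, 0.472, -0.0031], [0.3628, 0.6734, -0.6441], [-0.3019, -0.5689, -0.765]] [555.4, -143.6, 1879.4]
top [[412.92046229346136, 0.0, 253.516753004337], [0.0, 412.92046229346136, 195.44071846366086], [0.0, 0.0, 1.0]] [[-0.0197, -0.9998, -0.0082], [-0.9926, 0.0205, -0.1194], [0.1196, 0.0058, -0.9928]] [15.0, 629.2, 1465.7]
{'time_s': 0.1, 'qpos': array([-1.31052161e+00,  4.94105722e-01,  1.34607727e+00,  2.88926413e-06,
        1.30251057e+00, -9.55121635e-02]), 'qd': array([ 6.71714761e-05, -1.95556148e-03,  1.05916434e-04,  1.36073403e-03,
        3.50349548e-04,  5.18808956e-04]), 'joint_efforts': array([ 2.27698220e-03, -8.80245709e+01, -3.82544518e+01,  7.09029729e-02,
        4.82088863e-02, -3.10670691e-05]), 'eef_pos': array([ 217.61115672, -585.51859304,  213.40468066]), 'tcp_rot': array([-3.09093419e+00, -5.55730336e-01,  1.37892908e-04]), 'ft_force': array([-0.04179694, -0.19720044, -0.06713423]), 'ft_torque': array([-0.00998871,  0.0276064 ,  0.00678039]), 'finger_force': 0.0, 'gripper_width': 91.40056677086636}
```

View pics/scene0.png

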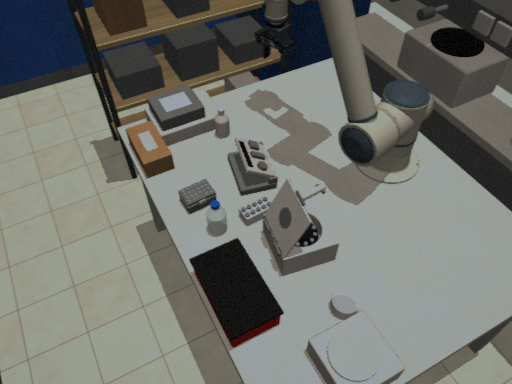

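View pics/top0.png

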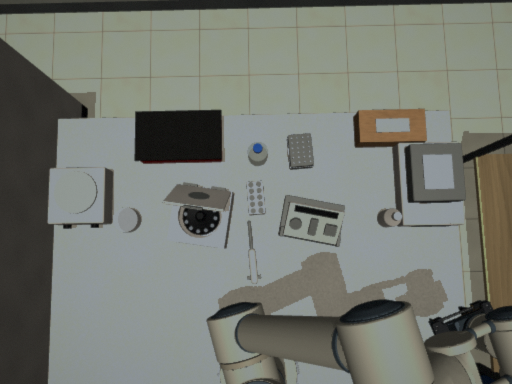

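The scene camera looks from the far side. In the top view the open lid and centrifuge are at about (200,215), the console at (313,220), and the rack and pipette lie between them. I'll enlarge both for corner picking.

```bash
python3 - <<'E'
import cv2
a=cv2.imread("pics/top0.png")
def crop(a,x,y,w,h,k):
    o=cv2.resize(a[y:y+h,x:x+w],None,fx=k,fy=k,interpolation=cv2.INTER_CUBIC)
    for i in range(0,w,10): cv2.putText(o,str(x+i),(i*k,8),0,.3,(0,0,255)); cv2.line(o,(i*k,10),(i*k,14),(0,0,255))
    for i in range(0,h,10): cv2.putText(o,str(y+i),(0,i*k+4),0,.3,(0,0,255))
    return o
cv2.imwrite("pics/topc.png",crop(a,155,170,198,90,4))
b=cv2.imread("pics/scene0.png")
cv2.imwrite("pics/scenec.png",crop(b,220,125,130,150,4))
E
```

```text
(no output)
```

View pics/topc.png

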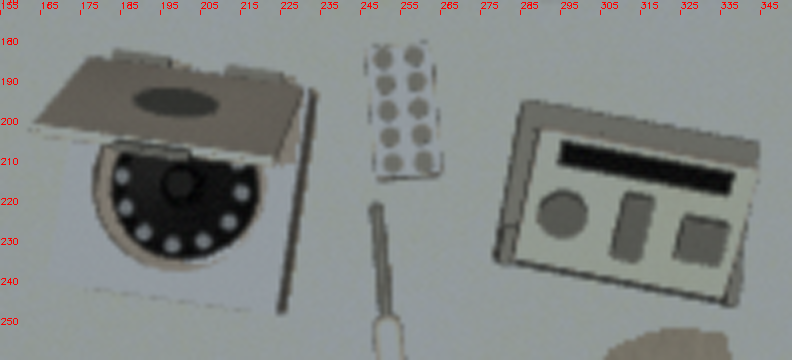

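View pics/scenec.png

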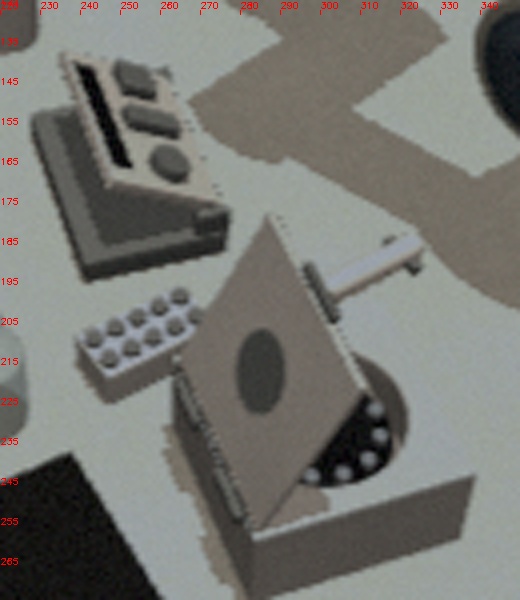

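Round, bar and square key are at crop (562,214), (632,227) and (702,240) in the top view. The lid stands open, with its free edge running from crop (37,124) to (275,158). I'll fit both bodies to points from the two views.

```bash
cat > h.py <<'E'
import numpy as np
from scipy.spatial.transform import Rotation as Ro
from scipy.optimize import least_squares
def rz(a): return Ro.from_euler('z',a).as_matrix()
def ry(a): return Ro.from_euler('y',a).as_matrix()
def panel_pt(p,u,v,n): # u up slope, v left, n normal above hinge axis
    x,y,yaw,t=p[:4]; return rz(yaw)@(np.array([-65,0,45.])+ry(-t)@np.array([u,v,n]))+[x,y,0]
def cen_pt(p,q): return rz(p[2])@np.array(q,float)+[p[0],p[1],0]
def lid_pt(p,q): return cen_pt(p,np.array([90,0,106.])+ry(p[3])@np.array(q,float))
E
cat > fit.py <<'E'
from cell import env
from h import *
C={n:env.camera(n) for n in("scene","top")}
O={"top":(155,170),"scene":(220,125)}
def pr(n,X):
    c=C[n]; v=c["mtx"]@(c["R"]@X+c["t"]); return v[:2]/v[2]
def px(n,c): return (np.array(c)+.5)/4-.5+O[n]
K=[("top",(562,214),58,61,'k'),("top",(632,227),58,0,'k'),("top",(702,240),58,-61,'k'),
("scene",(170,163),58,61,'k'),("scene",(151,122),58,0,'k'),("scene",(134,79),58,-61,'k'),
("top",(540,128),130,95,'f'),("top",(746,168),130,-95,'f'),("scene",(63,55),130,-95,'f'),("scene",(107,183),130,95,'f'),("scene",(228,208),0,95,'f')]
def rc(p): return np.concatenate([pr(n,panel_pt(p,u,v,p[4]+(14 if k=='k' else 0)))-px(n,c) for n,c,u,v,k in K])
for h in (0,8,16,None):
    f=(lambda p:rc(np.r_[p,h])) if h is not None else rc
    s=least_squares(f,[600,-150,-.1,.4]+([8] if h is None else []),loss='soft_l1',x_scale=[100,100,1,1]+([10] if h is None else []))
    print(h,s.x.round(3),s.cost.round(2))
print(s.fun.reshape(-1,2).round(1).tolist())
L=[("top",(37,124),'l',(-180,95,10)),("top",(275,158),'l',(-180,-95,10)),("top",(90,55),'l',(0,95,10)),("top",(305,85),'l',(0,-95,10)),
("scene",(268,213),'l',(-180,-95,10)),("scene",(362,390),'l',(-180,95,10)),("scene",(180,360),'l',(0,-95,10)),("scene",(250,525),'l',(0,95,10)),
("top",(306,92),'c',(100,-100,105)),("top",(277,310),'c',(-100,-100,105)),("scene",(258,538),'c',(100,100,105)),("scene",(475,478),'c',(-100,100,105)),("top",(55,288),'c',(-100,100,105))]
def rl(p): return np.concatenate([pr(n,(lid_pt if k=='l' else cen_pt)(p,q))-px(n,c) for n,c,k,q in L])
s=least_squares(rl,[600,200,-.1,1.3],loss='soft_l1',x_scale=[100,100,1,1]);p=s.x
print(p.round(3),s.cost.round(2),s.fun.reshape(-1,2).round(1).tolist())
print("lid edge",lid_pt(p,(-180,0,10)).round(1),"hinge",lid_pt(p,(0,0,0)).round(1))
def ray(uv,z):
    c=C["top"];d=c["R"].T@np.linalg.inv(c["mtx"])@[*uv,1];o=-c["R"].T@c["t"];return (o+d*(z-o[2])/d[2]).round(0)
print("rack",ray((256,197),45),"pip near",ray((254,283),13),"far",ray((249,221),13),"wash",ray((392,218),140),"bottle",ray((258,148),150),"tip",ray((301,150),60),"dish",ray((128,219),48))
E
python3 fit.py
```

```text
0 [ 5.34437e+02 -2.07025e+02 -1.96000e-01  6.04000e-01] 7.59
8 [ 5.36172e+02 -2.06216e+02 -2.02000e-01  5.51000e-01] 4.97
16 [ 5.37306e+02 -2.04966e+02 -2.12000e-01  4.94000e-01] 4.67
None [ 5.36985e+02 -2.05473e+02 -2.08000e-01  5.18000e-01  1.28380e+01] 4.48
[[-0.1, 0.1], [-0.2, 0.1], [-0.3, 0.2], [0.1, 0.0], [0.5, -0.3], [0.5, 0.3], [-0.2, -0.5], [3.1, -0.2], [-0.5, -0.1], [1.0, 0.7], [-1.5, -0.4]]
[ 5.54986e+02  1.89827e+02 -1.59000e-01  1.12200e+00] 8.13 [[-1.3, 0.1], [0.4, 0.1], [-0.3, 0.2], [-0.0, 0.2], [0.0, -0.4], [-0.2, -0.7], [-0.9, -0.9], [1.2, 1.5], [1.3, -1.5], [0.0, 1.3], [-0.6, 0.4], [0.5, -1.4], [-2.0, -1.3]]
lid edge [575.6 186.5 272.5] hinge [643.8 175.6 106. ]
rack [623.  -7.  45.] pip near [314.   7.  13.] far [538.  21.  13.] wash [ 531. -462.  140.] bottle [779. -17. 150.] tip [ 789. -173.   60.] dish [552. 456.  48.]
```

Both fits hold to within about a pixel, apart from one panel corner I'd misread. The console is at (537,-205) with yaw -0.21 and tilt about 0.5. The centrifuge is at (555,190) with yaw -0.16 and the lid at about 1.12 rad. The plan is to go behind the lid with shut fingers and sweep the fingertip down the lid's arc.

```bash
cat >> h.py <<'E'
PC=[555,189.8,-.159,1.122]; PP=[537.2,-205.2,-.21,.505]; H=14
def psi(s):
    x=Ro.from_rotvec(s["tcp_rot"]).as_matrix()[:,0]; return np.arctan2(x[1],x[0])
def units(d,ps): # world mm -> tool units
    c,s=np.cos(ps),np.sin(ps); return np.array([c*d[0]+s*d[1], s*d[0]-c*d[1], -d[2]])/200
def lid_tcp(th,r=165,back=16,up=0,PC=PC):
    p=lid_pt([*PC[:3],th],(-r,0,10)); return p+rz(PC[2])@[back,0,up]
E
python3 - <<'E'
from h import *
from cell import env
s=env.state();ps=psi(s);print(ps)
e=s["eef_pos"]
T=lid_tcp(1.122)+rz(PC[2])@[40,0,0]; T[2]=340
print("target",T,"units after turn",units(T-e,-.159))
A=[lid_tcp(t) for t in (1.122,1,.85,.7,.55,.4,.25,.12,0.03,0)]
print(np.round(A,0)); print(np.round([units(b-a,-.159) for a,b in zip(A,A[1:])],3))
for v in(61,0,-61): print(panel_pt(PP,58,v,H+14).round(1))
E
python3 -m inch '[[0,0,0,-0.3,0],[0,0,0,-0.3,0.33],[0,0,0,-0.03,0.33],[0,0,0,0,0.33]]' 20
```

```text
0.35577957632102236
target [637.36703144 176.59215142 340.        ] units after turn [ 1.4686371  -4.09541686 -0.63212372]
[[598. 183. 259.]
 [580. 186. 250.]
 [560. 189. 237.]
 [541. 192. 220.]
 [526. 194. 201.]
 [513. 196. 179.]
 [504. 198. 157.]
 [499. 199. 136.]
 [497. 199. 121.]
 [497. 199. 116.]]
[[-0.091 -0.     0.044]
 [-0.103 -0.     0.068]
 [-0.092  0.     0.083]
 [-0.078 -0.     0.096]
 [-0.063 -0.     0.107]
 [-0.047  0.     0.115]
 [-0.026 -0.     0.104]
 [-0.01  -0.     0.074]
 [-0.002  0.     0.025]]
[ 522.7 -139.7   97.6]
[ 510.  -199.4   97.6]
[ 497.3 -259.1   97.6]
time_s: 0.7
eef_pos: [217.8, -586.1, 341.0]
tcp_rot: [3.129, -0.264, 0.001]
ft_force: [-0.2, -0.8, -0.5]
gripper_width: 54.1
finger_force: 0.0
```

```bash
python3 -m inch '[[0,0.098,-0.273,0,0],[0,0.098,-0.273,0,0],[0,0.098,-0.273,0,0],[0,0.098,-0.273,0,0],[0,0.098,-0.273,0,0],[0,0.098,-0.273,0,0],[0,0.098,-0.273,0,0],[0,0.098,-0.273,0,0],[0,0.098,-0.273,0,0],[0,0.098,-0.273,0,0],[0,0.098,-0.273,0,0],[0,0.098,-0.273,0,0]]'
cat > to.py <<'E'
import sys
from h import *
from cell import env
s=env.state();ps=psi(s);T=np.array([float(v) for v in sys.argv[1:4]]);print("psi",ps.round(3),"units",units(T-s["eef_pos"],ps).round(3))
E
python3 to.py 637.4 176.6 340
```

```text
time_s: 2.2
eef_pos: [556.5, 24.5, 339.9]
tcp_rot: [3.131, -0.255, 0.0]
ft_force: [1.4, -0.2, 0.1]
gripper_width: 0.6
finger_force: 0.0
psi -0.162 units [ 0.276 -0.816 -0.   ]
```

```bash
python3 -m inch '[[0,0.092,-0.272,0,0],[0,0.092,-0.272,0,0],[0,0.092,-0.272,0,0],[0,0,0,0,0],[0,0,0,0.2,0],[0,0,0,0.2,0],[0,0,0,0,0]]'
python3 - <<'E'
from cell import env
import cv2
o=[]
for n,(x,y,w,h) in dict(top=(150,140,110,110),scene=(230,130,110,110)).items():
    c=env.camera(n)["image"][y:y+h,x:x+w]; o.append(cv2.resize(c,None,fx=3.6,fy=3.6,interpolation=cv2.INTER_CUBIC))
cv2.imwrite("pics/lid1.png",cv2.cvtColor(cv2.hconcat(o),cv2.COLOR_RGB2BGR))
E
```

```text
time_s: 3.08
eef_pos: [634.9, 173.8, 257.4]
tcp_rot: [3.13, -0.256, -0.009]
ft_force: [-0.2, 0.1, 0.8]
gripper_width: 0.7
finger_force: 0.0
```

View pics/lid1.png

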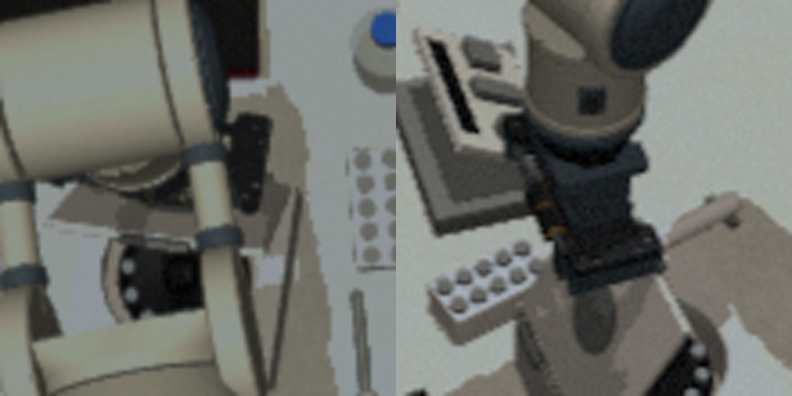

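The gripper is behind the lid and nothing is being touched. Next I'll feel for contact.

```bash
python3 -m inch '[[0,-0.05,0,0,0],[0,-0.05,0,0,0],[0,-0.04,0,0,0],[0,-0.02,0,0,0]]'; python3 -m inch '[[0,-0.025,0,0,0],[0,0,0,0,0]]';  python3 -m inch '[[0,-0.025,0,0,0],[0,0,0,0,0]]'
```

```text
time_s: 3.68
eef_pos: [604.6, 180.1, 260.4]
tcp_rot: [-3.131, 0.255, -0.001]
ft_force: [-0.4, -0.2, 0.2]
gripper_width: 0.4
finger_force: 0.0
time_s: 3.92
eef_pos: [600.1, 180.8, 260.0]
tcp_rot: [3.131, -0.255, 0.0]
ft_force: [-0.2, -0.2, -0.1]
gripper_width: 0.4
finger_force: 0.0
time_s: 4.18
eef_pos: [595.1, 181.6, 259.9]
tcp_rot: [3.131, -0.255, -0.0]
ft_force: [0.0, -0.7, 0.0]
gripper_width: 0.4
finger_force: 0.1
```

```bash
python3 -m inch '[[0,-0.03,0,0.01,0],[0,-0.04,0,0.02,0],[0,-0.04,0,0.025,0],[0,0,0,0,0]]'; python3 -m inch '[[0,-0.05,0,0.033,0],[0,-0.05,0,0.035,0],[0,0,0,0,0]]'
```

```text
time_s: 4.68
eef_pos: [572.5, 185.2, 248.5]
tcp_rot: [3.131, -0.254, -0.002]
ft_force: [-0.0, -0.2, 0.0]
gripper_width: 0.4
finger_force: 0.0
time_s: 5.05
eef_pos: [552.5, 188.4, 234.6]
tcp_rot: [3.131, -0.254, -0.003]
ft_force: [0.8, -0.9, 0.6]
gripper_width: 0.8
finger_force: 0.0
```

```bash
python3 - <<'E'
from cell import env
import cv2
o=[]
for n,(x,y,w,h) in dict(top=(150,140,110,110),scene=(230,150,110,110)).items():
    c=env.camera(n)["image"][y:y+h,x:x+w]; o.append(cv2.resize(c,None,fx=3.6,fy=3.6,interpolation=cv2.INTER_CUBIC))
cv2.imwrite("pics/lid2.png",cv2.cvtColor(cv2.hconcat(o),cv2.COLOR_RGB2BGR))
E
```

```text
(no output)
```

View pics/lid2.png

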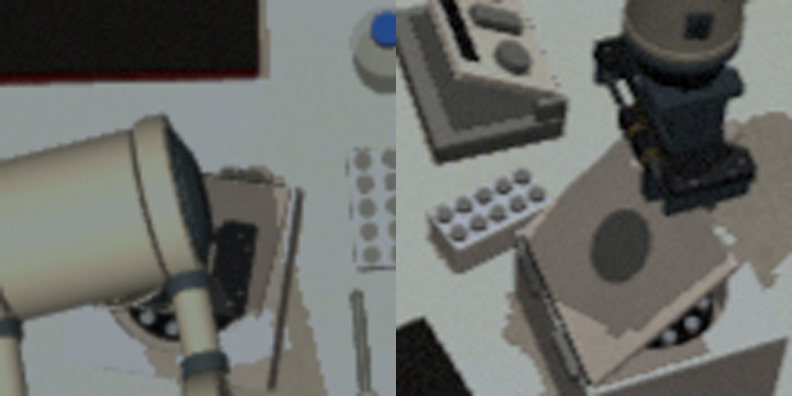

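The lid is following the finger and now leans well down, so I'll continue along the arc.

```bash
python3 -m inch '[[0,-0.05,0,0.045,0],[0,-0.045,0,0.05,0],[0,-0.04,0,0.05,0],[0,-0.035,0,0.055,0],[0,-0.03,0,0.055,0],[0,0,0,0,0]]'; python3 to.py 504 198 157
```

```text
time_s: 5.9
eef_pos: [513.4, 194.7, 183.3]
tcp_rot: [3.131, -0.255, -0.003]
ft_force: [-0.1, 0.3, 0.5]
gripper_width: 0.5
finger_force: 0.0
psi -0.162 units [-0.049 -0.008  0.132]
```

```bash
python3 -m inch '[[0,-0.025,0,0.055,0],[0,-0.02,0,0.06,0],[0,-0.015,0,0.05,0],[0,-0.01,0,0.04,0],[0,0,0,0.04,0],[0,0,0,0,0]]'; python3 to.py 497 199 116
```

```text
time_s: 6.65
eef_pos: [500.4, 197.0, 134.7]
tcp_rot: [3.131, -0.255, -0.001]
ft_force: [-0.5, 0.7, -0.3]
gripper_width: 0.6
finger_force: 0.0
psi -0.163 units [-0.018 -0.007  0.094]
```

```bash
python3 -m inch '[[0,-0.01,0,0.03,0],[0,-0.005,0,0.03,0],[0,0,0,0.02,0],[0,0,0,0,0]]'; python3 -m inch '[[0,0,0,0.01,0],[0,0,0,0,0]]';python3 -m inch '[[0,0,0,0.01,0],[0,0,0,0,0]]' 
```

```text
time_s: 7.15
eef_pos: [497.4, 197.5, 119.0]
tcp_rot: [3.131, -0.255, -0.001]
ft_force: [0.3, 0.0, 0.0]
gripper_width: 0.7
finger_force: 0.0
time_s: 7.4
eef_pos: [497.6, 197.6, 117.3]
tcp_rot: [3.131, -0.255, 0.0]
ft_force: [-1.0, -0.3, -0.4]
gripper_width: 0.2
finger_force: 0.0
time_s: 7.65
eef_pos: [497.8, 197.6, 116.2]
tcp_rot: [-3.131, 0.255, -0.001]
ft_force: [-3.9, -1.3, 18.1]
gripper_width: 0.6
finger_force: 8.7
```

The finger stops firmly at z = 116.2, exactly the shut height. Next I lift off and cross to the console above the square key.

```bash
python3 -m inch '[[0,0,0,-0.1,0],[0,0,0,-0.25,0.095],[0,0,0,0,0]]'; python3 to.py 472.2 -253.8 185
cat > tgt.py <<'E'
from h import *
for n,v in(("round",61),("bar",0),("square",-61)):
    c=panel_pt(PP,58,v,H+14)-rz(PP[2])@[16,0,0]; o=panel_pt(PP,58,v,H+34)-rz(PP[2])@[16,0,0]; print(n,c.round(1),"out20",o.round(1))
E
python3 tgt.py; python3 - <<'E'
from cell import env
import cv2
c=env.camera("top")["image"][150:270,150:350]
cv2.imwrite("pics/lid3.png",cv2.cvtColor(cv2.resize(c,None,fx=4,fy=4,interpolation=cv2.INTER_CUBIC),cv2.COLOR_RGB2BGR))
E
```

```text
time_s: 8.02
eef_pos: [499.5, 198.1, 188.5]
tcp_rot: [-3.122, 0.333, -0.009]
ft_force: [-0.1, -0.1, 0.0]
gripper_width: 0.6
finger_force: 0.0
psi -0.213 units [0.344 2.237 0.017]
round [ 507.1 -136.4   97.6] out20 [ 497.6 -134.4  115.1]
bar [ 494.4 -196.1   97.6] out20 [ 484.9 -194.1  115.1]
square [ 481.7 -255.7   97.6] out20 [ 472.2 -253.7  115.1]
```

```bash
python3 -m inch '[[0,0.038,0.248,0,0],[0,0.038,0.248,0,0],[0,0.038,0.248,0,0],[0,0.038,0.248,0,0],[0,0.038,0.248,0,0],[0,0.038,0.248,0,0],[0,0.038,0.248,0,0],[0,0.038,0.248,0,0],[0,0.038,0.248,0,0],[0,0,0,0,0]]'; python3 to.py 472.2 -253.7 115.1;  python3 - <<'E'
from cell import env
import cv2
o=[]
for n,(x,y,w,h) in dict(top=(160,160,190,100),scene=(220,120,130,150)).items():
    c=env.camera(n)["image"][y:y+h,x:x+w]; o.append(cv2.resize(c,(int(w*300/h*1),300),interpolation=cv2.INTER_CUBIC)[:, :500])
cv2.imwrite("pics/con1.png",cv2.cvtColor(cv2.hconcat(o)[:,:800],cv2.COLOR_RGB2BGR))
E
```

```text
time_s: 9.32
eef_pos: [469.7, -256.0, 184.0]
tcp_rot: [-3.123, 0.338, 0.002]
ft_force: [0.2, 0.6, 0.1]
gripper_width: 0.4
finger_force: 0.0
psi -0.215 units [ 0.01  -0.014  0.345]
```

View pics/con1.png

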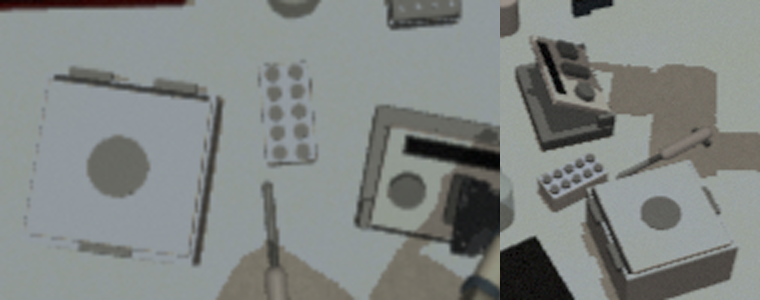

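Both views show the lid flat and shut, and the gripper over the square key's end of the panel. I'll descend to 20 mm off the key and then approach along the panel normal.

```bash
python3 -m inch '[[0,0.01,-0.014,0.12,0],[0,0,0,0.12,0],[0,0,0,0.105,0],[0,0,0,0,0]]'; python3 -m inch '[[0,0.012,0,0.022,0],[0,0.012,0,0.022,0],[0,0.007,0,0.013,0],[0,0,0,0,0]]'; python3 -m inch '[[0,0.005,0,0.009,0],[0,0,0,0,0]]'
```

```text
time_s: 9.93
eef_pos: [472.0, -249.1, 114.9]
tcp_rot: [-3.122, 0.33, 0.005]
ft_force: [-0.3, 0.2, 0.5]
gripper_width: 0.6
finger_force: 0.0
time_s: 10.42
eef_pos: [479.1, -252.2, 104.9]
tcp_rot: [-3.124, 0.333, 0.0]
ft_force: [-0.6, 0.2, 0.3]
gripper_width: 0.2
finger_force: 0.0
time_s: 10.68
eef_pos: [480.0, -252.4, 103.1]
tcp_rot: [-3.124, 0.333, 0.0]
ft_force: [0.3, -1.0, -0.8]
gripper_width: 0.3
finger_force: 0.0
```

```bash
for i in 1 2 3; do :; done; python3 -m inch '[[0,0.005,0,0.009,0],[0,0,0,0,0]]'; python3 -m inch '[[0,0.005,0,0.009,0],[0,0,0,0,0]]'; python3 -m inch '[[0,0.0025,0,0.0045,0],[0,0,0,0,0]]'; python3 -m inch '[[0,0.0025,0,0.0045,0],[0,0,0,0,0]]'
```

```text
time_s: 10.92
eef_pos: [481.0, -252.7, 101.3]
tcp_rot: [3.124, -0.333, 0.0]
ft_force: [-0.4, -0.3, 2.1]
gripper_width: 0.5
finger_force: 0.8
time_s: 11.18
eef_pos: [482.0, -252.9, 99.5]
tcp_rot: [3.124, -0.333, 0.0]
ft_force: [-0.6, 0.1, 2.7]
gripper_width: 0.9
finger_force: 1.5
time_s: 11.42
eef_pos: [482.5, -253.0, 98.6]
tcp_rot: [3.124, -0.333, 0.0]
ft_force: [-0.7, -0.1, 3.2]
gripper_width: 0.5
finger_force: 1.8
time_s: 11.68
eef_pos: [483.0, -253.1, 97.7]
tcp_rot: [3.124, -0.333, 0.0]
ft_force: [-1.2, 0.8, 4.0]
gripper_width: 0.2
finger_force: 2.1
```

```bash
python3 -m inch '[[0,0.001,0,0.0018,0],[0,0,0,0,0]]'; python3 -m inch '[[0,0.001,0,0.0018,0],[0,0,0,0,0]]'; python3 -m inch '[[0,0.0007,0,0.0012,0],[0,0,0,0,0]]'
```

```text
time_s: 11.92
eef_pos: [483.1, -253.1, 97.4]
tcp_rot: [3.124, -0.333, 0.0]
ft_force: [-1.8, 0.1, 7.5]
gripper_width: 0.3
finger_force: 3.1
time_s: 12.18
eef_pos: [483.2, -253.1, 97.2]
tcp_rot: [3.124, -0.333, 0.0]
ft_force: [-3.1, 0.1, 9.2]
gripper_width: 0.2
finger_force: 4.9
time_s: 12.42
eef_pos: [483.3, -253.2, 97.1]
tcp_rot: [3.124, -0.333, -0.0]
ft_force: [-3.7, 0.9, 12.3]
gripper_width: 0.4
finger_force: 6.2
```

The square key is home: the force jumps from 4 N to 12 N over 0.5 mm. I'll retreat along the normal and shift 122 mm left to the round key.

```bash
python3 -m inch '[[0,-0.02,0,-0.035,0],[0,-0.03,0,-0.055,0],[0,0,0,0,0],[0,0,-0.2,0,0],[0,0,-0.2,0,0],[0,0,-0.2,0,0],[0,0,-0.01,0,0],[0,0,0,0,0]]';  python3 to.py 497.6 -134.4 115.1; python3 -m inch '[[0,0.012,0,0.022,0],[0,0.012,0,0.022,0],[0,0.004,0,0.007,0],[0,0,0,0,0]]'
```

```text
time_s: 13.42
eef_pos: [499.5, -132.0, 114.7]
tcp_rot: [3.124, -0.332, 0.0]
ft_force: [-0.2, -0.5, 0.9]
gripper_width: 1.0
finger_force: 0.0
psi -0.212 units [-0.007  0.014 -0.002]
time_s: 13.92
eef_pos: [504.8, -133.2, 104.4]
tcp_rot: [-3.124, 0.333, 0.001]
ft_force: [0.6, -0.9, 0.2]
gripper_width: 0.6
finger_force: 0.0
```

```bash
python3 -m inch '[[0,0.005,0,0.009,0],[0,0.005,0,0.009,0],[0,0,0,0,0]]'; python3 -m inch '[[0,0.005,0,0.009,0],[0,0.005,0,0.009,0],[0,0,0,0,0]]'; python3 -m inch '[[0,0.0025,0,0.0045,0],[0,0,0,0,0]]'; python3 -m inch '[[0,0.0025,0,0.0045,0],[0,0,0,0,0]]'
```

```text
time_s: 14.3
eef_pos: [506.9, -133.4, 100.9]
tcp_rot: [3.124, -0.333, 0.0]
ft_force: [-0.6, -0.7, 1.5]
gripper_width: 0.7
finger_force: 0.9
time_s: 14.68
eef_pos: [508.9, -133.9, 97.3]
tcp_rot: [-3.124, 0.333, -0.0]
ft_force: [-0.5, 0.1, 4.5]
gripper_width: 0.5
finger_force: 1.6
time_s: 14.92
eef_pos: [509.3, -133.9, 96.5]
tcp_rot: [3.124, -0.333, 0.0]
ft_force: [0.1, -0.4, 4.1]
gripper_width: 0.3
finger_force: 1.7
time_s: 15.18
eef_pos: [509.8, -134.1, 95.6]
tcp_rot: [3.124, -0.333, 0.0]
ft_force: [-0.3, -0.4, 4.5]
gripper_width: 0.4
finger_force: 1.9
```

```bash
python3 -m inch '[[0,0.0025,0,0.0045,0],[0,0,0,0,0]]'; python3 -m inch '[[0,0.001,0,0.0018,0],[0,0,0,0,0]]'; python3 -m inch '[[0,0.001,0,0.0018,0],[0,0,0,0,0]]'
```

```text
time_s: 15.42
eef_pos: [510.4, -134.2, 94.7]
tcp_rot: [3.124, -0.333, 0.0]
ft_force: [0.5, -0.6, 5.7]
gripper_width: 0.6
finger_force: 2.1
time_s: 15.68
eef_pos: [510.5, -134.2, 94.4]
tcp_rot: [3.124, -0.333, 0.0]
ft_force: [-0.5, 0.8, 5.9]
gripper_width: 0.6
finger_force: 2.5
time_s: 15.92
eef_pos: [510.7, -134.2, 94.2]
tcp_rot: [3.124, -0.333, 0.0]
ft_force: [-0.6, 0.8, 9.7]
gripper_width: 0.0
finger_force: 4.2
```

```bash
python3 -m inch '[[0,0.0007,0,0.0012,0],[0,0,0,0,0]]'; python3 -m inch '[[0,-0.02,0,-0.035,0],[0,-0.035,0,-0.065,0],[0,0,0,0,0],[0,0,0.2,0,0],[0,0,0.2,0,0],[0,0,0.2,0,0],[0,0,0.01,0,0],[0,0,0,0,0]]';  python3 to.py 479.1 -252.2 104.9
```

```text
time_s: 16.18
eef_pos: [510.7, -134.2, 94.0]
tcp_rot: [3.124, -0.333, 0.0]
ft_force: [-1.5, 0.9, 11.3]
gripper_width: 0.7
finger_force: 5.5
time_s: 17.18
eef_pos: [474.1, -250.9, 113.5]
tcp_rot: [-3.123, 0.334, 0.001]
ft_force: [-0.0, 0.6, -0.4]
gripper_width: 1.0
finger_force: 0.0
psi -0.213 units [0.026 0.001 0.043]
```

The round key was home at 11 N. Now the square key again.

```bash
python3 -m inch '[[0,0.013,0,0.022,0],[0,0.013,0,0.021,0],[0,0.01,0,0.017,0],[0,0.005,0,0.009,0],[0,0.003,0,0.0055,0],[0,0,0,0,0]]'; python3 -m inch '[[0,0.0015,0,0.003,0],[0,0,0,0,0]]';python3 -m inch '[[0,0.001,0,0.0018,0],[0,0,0,0,0]]'
```

```text
time_s: 17.92
eef_pos: [482.8, -252.8, 98.8]
tcp_rot: [-3.124, 0.333, 0.0]
ft_force: [-0.6, 3.5, 4.0]
gripper_width: 0.5
finger_force: 1.8
time_s: 18.18
eef_pos: [483.2, -253.1, 98.2]
tcp_rot: [-3.124, 0.333, -0.0]
ft_force: [-0.2, 4.0, 3.4]
gripper_width: 0.6
finger_force: 2.0
time_s: 18.42
eef_pos: [483.4, -253.1, 97.8]
tcp_rot: [-3.124, 0.333, -0.0]
ft_force: [-0.2, 3.7, 4.5]
gripper_width: 0.8
finger_force: 2.1
```

```bash
python3 -m inch '[[0,0.001,0,0.0018,0],[0,0,0,0,0]]'; python3 -m inch '[[0,0.001,0,0.0018,0],[0,0,0,0,0]]'; python3 -m inch '[[0,0.0007,0,0.0012,0],[0,0,0,0,0]]'
```

```text
time_s: 18.68
eef_pos: [483.5, -253.1, 97.6]
tcp_rot: [-3.124, 0.333, 0.0]
ft_force: [-2.2, 4.3, 5.8]
gripper_width: 0.5
finger_force: 3.7
time_s: 18.92
eef_pos: [483.6, -253.1, 97.4]
tcp_rot: [-3.124, 0.333, 0.0]
ft_force: [-3.5, 4.7, 10.9]
gripper_width: 0.5
finger_force: 5.6
time_s: 19.18
eef_pos: [483.7, -253.1, 97.2]
tcp_rot: [-3.124, 0.333, 0.0]
ft_force: [-4.6, 4.9, 12.5]
gripper_width: 0.3
finger_force: 6.9
```

The square key was home again. Next is the bar, 61 mm to the left.

```bash
python3 -m inch '[[0,-0.02,0,-0.035,0],[0,-0.03,0,-0.055,0],[0,0,0,0,0],[0,0,-0.16,0,0],[0,0,-0.15,0,0],[0,0,0,0,0],[0,0,0,0,0]]';  python3 to.py 494.4 -196.1 97.6; python3 -m inch '[[0,0.013,0,0.022,0],[0,0.013,0,0.022,0],[0,0.006,0,0.011,0],[0,0.005,0,0.009,0],[0,0,0,0,0]]'; python3 -m inch '[[0,0.005,0,0.009,0],[0,0,0,0,0]]'
```

```text
time_s: 20.05
eef_pos: [487.4, -191.0, 114.9]
tcp_rot: [3.124, -0.332, 0.001]
ft_force: [0.1, 0.3, 0.1]
gripper_width: 0.6
finger_force: 0.0
psi -0.212 units [0.04  0.018 0.087]
time_s: 20.68
eef_pos: [494.4, -192.2, 102.0]
tcp_rot: [-3.124, 0.333, 0.0]
ft_force: [-0.5, -0.5, 1.7]
gripper_width: 0.5
finger_force: 0.7
time_s: 20.92
eef_pos: [495.4, -192.3, 100.2]
tcp_rot: [3.124, -0.333, -0.0]
ft_force: [-2.0, -0.6, 2.8]
gripper_width: 0.2
finger_force: 1.1
```

```bash
python3 -m inch '[[0,0.005,0,0.009,0],[0,0,0,0,0]]'; python3 -m inch '[[0,0.0025,0,0.0045,0],[0,0,0,0,0]]'; python3 -m inch '[[0,0.0015,0,0.003,0],[0,0,0,0,0]]'
```

```text
time_s: 21.18
eef_pos: [496.5, -192.6, 98.4]
tcp_rot: [3.124, -0.333, 0.0]
ft_force: [-2.0, -0.8, 2.8]
gripper_width: 0.5
finger_force: 1.6
time_s: 21.42
eef_pos: [496.9, -192.7, 97.6]
tcp_rot: [3.124, -0.333, 0.0]
ft_force: [-0.5, -1.4, 3.1]
gripper_width: 0.6
finger_force: 1.8
time_s: 21.68
eef_pos: [497.2, -192.7, 97.0]
tcp_rot: [3.124, -0.333, 0.0]
ft_force: [-1.7, -0.8, 3.5]
gripper_width: 0.2
finger_force: 2.0
```

```bash
python3 -m inch '[[0,0.0015,0,0.0025,0],[0,0,0,0,0]]'; python3 -m inch '[[0,0.001,0,0.0018,0],[0,0,0,0,0]]'; python3 -m inch '[[0,0.001,0,0.0018,0],[0,0,0,0,0]]'
```

```text
time_s: 21.92
eef_pos: [497.5, -192.8, 96.5]
tcp_rot: [3.124, -0.333, 0.0]
ft_force: [-1.4, -0.8, 3.1]
gripper_width: 0.9
finger_force: 2.1
time_s: 22.18
eef_pos: [497.7, -192.8, 96.2]
tcp_rot: [3.124, -0.333, 0.0]
ft_force: [-3.2, -2.3, 6.0]
gripper_width: 0.5
finger_force: 3.3
time_s: 22.42
eef_pos: [497.8, -192.9, 96.0]
tcp_rot: [3.124, -0.333, -0.0]
ft_force: [-4.9, -0.3, 9.5]
gripper_width: 0.7
finger_force: 5.2
```

The bar is on its stop at 9.5 N. I'll hold it for 1.4 s, then back well away.

```bash
python3 -m inch '[[0,0.0003,0,0.0005,0],[0,0,0,0,0],[0,0,0,0,0],[0,0,0,0,0],[0,0,0,0,0],[0,0,0,0,0],[0,0,0,0,0],[0,0,0,0,0],[0,0,0,0,0],[0,0,0,0,0],[0,0,0,0,0],[0,0,0,0,0]]'; python3 -m inch '[[0,-0.02,0,-0.035,0],[0,-0.03,0,-0.055,0],[0,-0.1,0,-0.2,0],[0,-0.1,0,-0.2,0],[0,-0.1,0,-0.1,0],[0,0,0,0,0],[0,0,0,0,0]]'; python3 - <<'E'
from cell import env
import cv2
o=[]
for n,(x,y,w,h) in dict(top=(160,160,195,100),scene=(220,120,130,150)).items():
    c=env.camera(n)["image"][y:y+h,x:x+w]; o.append(cv2.resize(c,(int(w*270/h),270),interpolation=cv2.INTER_CUBIC))
cv2.imwrite("pics/end.png",cv2.cvtColor(cv2.hconcat(o)[:,:800],cv2.COLOR_RGB2BGR))
E
```

```text
time_s: 23.92
eef_pos: [497.8, -192.9, 95.9]
tcp_rot: [3.124, -0.333, -0.0]
ft_force: [-4.7, -0.4, 10.3]
gripper_width: 0.5
finger_force: 5.6
time_s: 24.8
eef_pos: [429.7, -178.1, 213.4]
tcp_rot: [-3.124, 0.333, -0.0]
ft_force: [0.4, -0.5, 0.6]
gripper_width: 0.5
finger_force: 0.0
```

View pics/end.png

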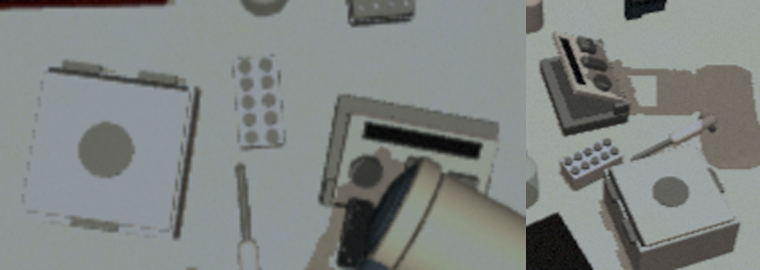

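The lid is flat, the keys are up, the panel looks unmoved, the rack and pipette are in place, and the arm is clear of everything.

```bash
python3 -c "
from cell import env
print(env.hand_in())"
```

```text
the job is handed in; nothing more can be done
None
```

I shut the lid without slamming it and pressed the keys in order (square, round, square, then the bar held for about 1.5 s). Each key was felt on its stop at no more than about 14 N, and I handed the job in at about 25 s with the arm clear; the verdict wasn't shown.

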